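# Pull the broken caster and hold it up to the bench camera

## Task

One caster of the upturned wire trolley has a piece broken out of its tyre: pull that one out of its post and show it to our colleague through the bench camera. Hold it in the air about 15 cm in front of the lens, wheel in the middle of the picture, with the broken side of the tyre squarely facing the lens and the stem pointing straight down in the picture (so lean it to match the camera's tilt). Finish while still holding it there quite still; leave the other casters in their posts, and the camera and everything else on the bench where they are.

Things in the scene. Friction and masses are not known exactly. Their poses are not given: they have to be found in the camera images.
- trolley: Small chrome wire trolley upside down, fixed: wire deck 205 x 265 mm flat on the bench, four round posts 25 mm thick standing up at x = +/-90, y = +/-120 mm from the origin, a caster plugged into each open end. Origin: middle of the deck, on the bench; z up; post ends at z = 100 mm. Sockets 12 mm wide, 41 mm deep, casters loose in them (pull straight up 37 mm)
- worn_axle (a point): Middle of the damaged caster's wheel, on the axle, and middle of the place to grip: the flat outer cheeks of its fork, 30 mm apart along y, 25 mm wide about the axle. Axes: z from stem to wheel (up at the start); y along the axle; x from the stem out through the middle of the broken place. Wheel 65 mm in diameter, 20 wide, so it rises 32 mm above the axle; it is seized, rigid with the fork
- worn: The damaged caster, in any post but the far right (+x, -y) one; wheel up, free to swivel. A third of its black tyre is broken away on one side, the white hub shows there. Same axes as worn_axle. Origin: middle of the shoulder that rests on the post, on the stem axis, 25 mm towards -x and 50 mm below worn_axle. 130 to 250 g
- worn_stem_end (a point): Free end of the damaged caster's steel stem (11 mm thick, 37 mm long), on its axis, 87 mm below worn_axle; same axes
- lens (a point): Middle of the bench camera's front glass. Camera: grey box 62 mm wide, 44 high, black lens barrel, about 27 cm above the bench on a column 92 mm behind this point. Axes of the head: it looks along its -x; y is level, across the picture; z is up in the picture. It looks 9 to 29 degrees downwards
- camera_tilt (a joint): Downward tilt of the camera head, rad, 0 = level view; a stiff hinge, to be left as it is
- camera_stand: The camera's stand: round foot 120 mm across, column and head; fixed. Origin: middle of the foot, on the bench; z up
- good_a_stem (a point): A sound caster of the same make with a whole tyre, in another post; this point is the middle of its shoulder, on the post's end. It may swivel but stays in its post
- good_b_stem (a point): A sound caster of the same make with a whole tyre, in another post; this point is the middle of its shoulder, on the post's end. It may swivel but stays in its post
- good_c_stem (a point): A sound caster of the same make with a whole tyre, in another post; this point is the middle of its shoulder, on the post's end. It may swivel but stays in its post
- tape: Bystander: a roll of brown packing tape, 90 mm across, 24 mm high, flat on the trolley's deck between the posts. Origin: middle of its underside
- wrench: Bystander: a combination wrench 195 mm long, 9 mm thick, lying on the bench. Origin: middle of its underside
- foot: Bystander: a black levelling foot 42 mm across with a threaded rod pointing up, 52 mm high, on the bench. Origin: middle of its underside
- mallet: Bystander: a rubber mallet lying on the bench, 62 mm high. Origin: middle of its underside
- can: Bystander: a white spray can 66 mm across, 190 mm high. Origin: middle of its underside
- driver: Bystander: a screwdriver lying on the bench. Origin: middle of its underside
There are look-alikes about, which are no part of the job. What is shaped like the worn but purple is not meant.

How it is judged:
On the way:
1. the damaged caster is out of its post, its stem end clear above the post ends (z of worn_stem_end in the frame of trolley above 0.108 m and contact force between worn and trolley below 0.05 N), for 0.1 s.
At the end, for the whole second after the job is handed in: The gripper holds the damaged caster still in the air, touching nothing else, stem end over 6 cm above the bench; wheel centre 11 to 19 cm in front of the lens, within 30 mm of its axis across and up; broken side facing the lens and stem down in the picture, within 17 degrees (x of worn_axle in the frame of lens between -0.19 and -0.11 m and y of worn_axle in the frame of lens between -0.03 and 0.03 m and z of worn_axle in the frame of lens between -0.03 and 0.03 m and angle between the x axis of worn_axle and the x axis of lens, either way round below 0.3 rad and angle between the z axis of worn_axle and the z axis of lens, either way round below 0.3 rad and x of lens in the frame of worn_axle above 0.08 m and z of worn_stem_end in the frame of lens below -0.04 m and height (world z) of worn_stem_end above 0.06 m and contact force between worn and the fingers above 1 N and contact force between worn and trolley below 0.05 N and contact force between worn and camera_stand below 0.05 N and contact force between worn and can below 0.05 N and linear speed of worn below 0.02 m/s and angular speed of worn below 0.15 rad/s); the arm keeps its last pose, push and grip.
It fails at once if the camera is shifted or its tilt altered (distance of lens from where it was at the start of the episode above 0.012 m).
It fails at once if a sound caster is pulled up out of its seat (distance of any of good_a_stem, good_b_stem, good_c_stem from where it was at the start of the episode above 0.015 m).
It fails at once if something else on the bench is displaced by more than 3 cm (distance of any of tape, wrench, foot, mallet, can, driver from where it was at the start of the episode above 0.03 m).
It also fails if it takes over 35 s, if anything falls off the work surface, if the arm or the gripper's body presses on something with over 40 N, if the wrist force passes 120 N, or if a joint passes its speed limit or range.

## Robot

A 6-joint arm with a two-finger parallel gripper is mounted at the origin on the work surface. World frame = base frame: x ahead of the robot, y to its left, z up, the work surface at z = 0. Lengths are in m, angles in rad, forces in N, time in s.
With the tool pointing down it reaches from about 0.375 to 0.975 m from the base axis. Payload 3.8 kg.
Tool frame: the origin (TCP) lies midway between the tips of the shut fingers; the grasp point (between the pads) lies 19 mm behind it (ctrl.grip_depth is the distance from the TCP to the grasp point, in m); z points along the fingers, x is the direction in which the jaws open and shut, and the axes are right-handed (so a half turn about z gives the same grasp; the last joint's range is limited). The gripper opens to 88 mm and grips with 3 to 60 N. Pads are 18 mm wide; open, the fingers measure 123 mm over their backs; the gripper's body (75 mm by 187 mm) begins 45 mm behind the grasp point.
Start: joints at [-1.374, 0.264, 1.604, -0, 1.274, -0.037], TCP at [0.156, -0.657, 0.239] pointing down, gripper open.
Joint ranges: [-2.63, 2.63], [-0.94, 2.18], [0.31, 2.57], [-1.31, 4.45], [0, 2.66], [-2.55, 2.55]. Speed limits (rad/s): [2.57, 2.57, 3.14, 3.14, 3.14, 3.14].

## Interface

Orientations are given as a unit quaternion [w, x, y, z].
In Python, from bench import ctrl gives the robot as it stands.
- The arm moves only by the shell command python3 -m creep 'ROWS'. ROWS is JSON, a list that holds one entry, the list of rows, each a list of 5 numbers: the closure in counts, from 0 (fully open) to 255 (shut), then the shift along the tool's x, y, z in cm, then the turn about the tool's z in degrees. A call has exactly 10 rows; each row shifts and turns the pose as measured when the row begins, along the tool's axes as they then stand; what a row does not reach is not made up. A row lasts 1/12 s, in which the tool goes at most 41.7 mm and 7.16 degrees, less where a joint would pass 70% of its speed; a pose out of reach is approached as far as the arm can. A call is refused whole if a number of a shift passes 4.17 or a number of a turn 7.16, either way. A call with a gripper value outside its range is refused whole. The fingers move at their own pace and stop on an object; the grip force is fixed at half the most. Time passes only in rows, so rows that do not move let the fingers close, or fill a call up. It gives the time, the measured TCP pose, the force and the opening at its end, in the units of the state.
- ctrl.get_state(): the state, without advancing time (a new reading comes with each control period).
- ctrl.camera(name): name is "scene" or "top"; returns (picture, depth): 480x640x3 uint8, red, green, blue; 480x640 float32, m along the optical axis (not along the pixel's ray), 0 where there is no reading.
- ctrl.get_calibration(name): a dict with "vfov" (degrees; the focal length in pixels is half the picture's height over the tangent of half this angle, whatever the lens; pixels are square), "cx", "cy" (the principal point, pixels), "view" (4x4, takes a point from world to camera coordinates). Camera axes: x right, y down, z forward; pixel columns grow to the right and rows downward; lengths in m; the calibration is good to about 2 mm. A picture is of the moment at which its call begins. get_calibration takes no time and is no camera call.
- ctrl.sign_off(): hands the job in, once; it reports no verdict.
The state is a dict: "t": time; "joint_positions": joint angles; "qvel": joint speeds; "joint_efforts": joint torques, N m; "tool_pos": TCP position; "eef_rot": TCP orientation; "force": force on the tool from outside, world axes, zero at the start; "torque": the same for the moment, N m; "opening": opening from 0.0 (shut) to 1.0 (fully open).
Only numpy, scipy, OpenCV 4.12 (cv2) and the standard library are available. Lean on these libraries where they do the work, as an engineer would, in place of code of your own. Each camera call takes 0.05 s, during which the arm holds its last target.

## Working session

There is one attempt and no reset: what is moved stays moved. The work goes in short steps, Python scripts to look and compute and a shell command to move; the robot and the scene stay as the last step left them, time stands still between calls to the robot, and variables do not carry over. Pictures are saved under pics/ and viewed, and the job is handed in when it is done.

```bash
ls; mkdir -p pics
python3 - <<'E'
from bench import ctrl
import cv2,numpy as np
s=ctrl.get_state()
for k,v in s.items(): print(k,np.round(v,3))
for n in("scene","top"):
    im,d=ctrl.camera(n); cv2.imwrite(f"pics/{n}0.png",im[:,:,::-1]); np.save(f"{n}0.npy",d)
    c=ctrl.get_calibration(n); print(n,c['vfov'],c['cx'],c['cy'],np.round(c['view'],4).tolist())
print(ctrl.grip_depth)
E
```

```text
pics
t 0.0
joint_positions [-1.374  0.265  1.605 -0.     1.274 -0.037]
qvel [ 0.002 -0.    -0.     0.001 -0.001 -0.001]
joint_efforts [-0.0000e+00 -5.0211e+01 -3.5688e+01  7.3000e-02  2.9000e-02 -0.0000e+00]
tool_pos [ 0.156 -0.656  0.237]
eef_rot [-0.001  0.785 -0.62  -0.001]
force [0.183 0.194 0.713]
torque [0.016 0.022 0.012]
opening 0.999
scene 56.04499461643598 312.939225236002 235.87904260648273 [[-0.2442, 0.9697, 0.0024, 0.1581], [0.5308, 0.1358, -0.8365, -0.1345], [-0.8115, -0.203, -0.5479, 1.7485], [0.0, 0.0, 0.0, 1.0]]
top 55.582890125337336 321.5078579161842 247.10601059000683 [[-0.0263, -0.9993, -0.0265, 0.0052], [-0.9928, 0.0292, -0.1162, 0.569], [0.1169, 0.0232, -0.9929, 1.1769], [0.0, 0.0, 0.0, 1.0]]
0.0187
```

View pics/scene0.png

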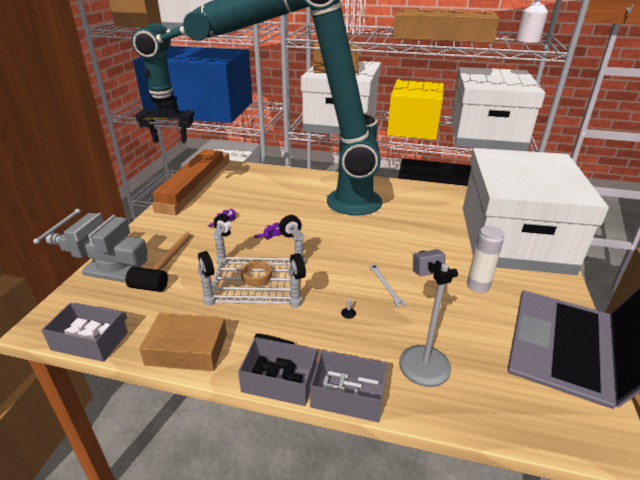

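View pics/top0.png

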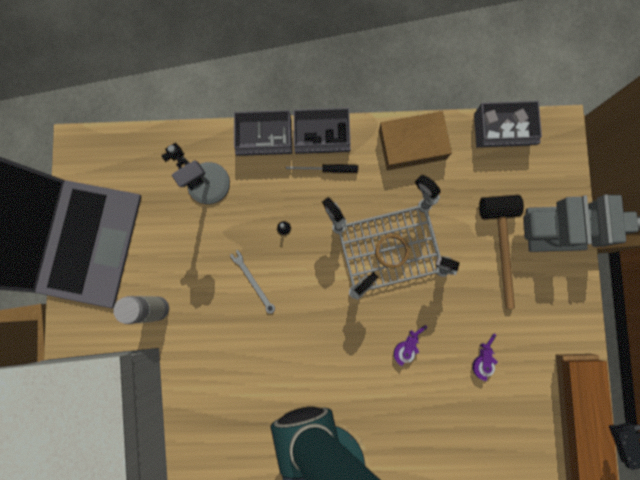

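Run:
```python
import cv2,numpy as np
a=cv2.imread("pics/scene0.png")[195:320,180:330]; b=cv2.imread("pics/top0.png")[165:310,305:475]
cv2.imwrite("pics/cropS.png",cv2.resize(a,None,fx=5,fy=5,interpolation=cv2.INTER_CUBIC)[:600,:800])
cv2.imwrite("pics/cropT.png",cv2.resize(b,None,fx=4,fy=4,interpolation=cv2.INTER_CUBIC)[:600,:800])
c=cv2.imread("pics/scene0.png")[215:390,360:520]
cv2.imwrite("pics/cropC.png",cv2.resize(c,None,fx=3,fy=3,interpolation=cv2.INTER_CUBIC))
c=cv2.imread("pics/top0.png")[130:210,150:240]
cv2.imwrite("pics/cropCT.png",cv2.resize(c,None,fx=6,fy=6,interpolation=cv2.INTER_CUBIC))
```

```text
(no output)
```

View pics/cropS.png

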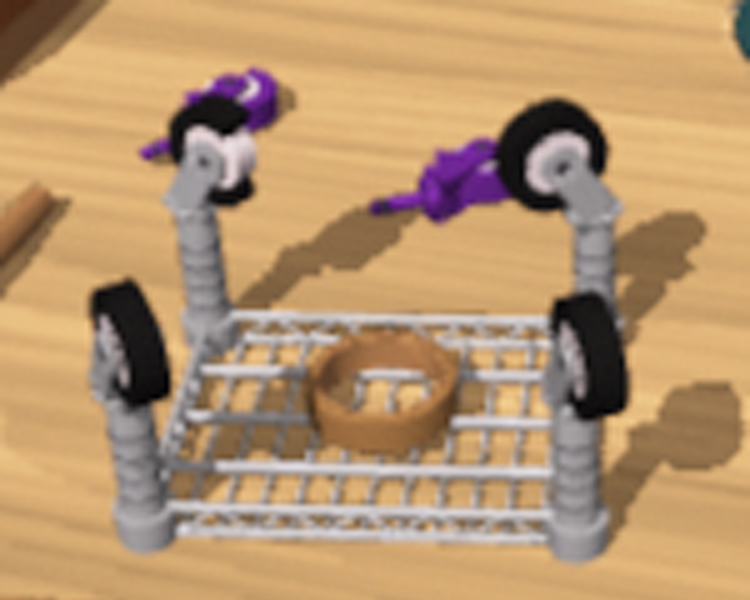

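View pics/cropT.png

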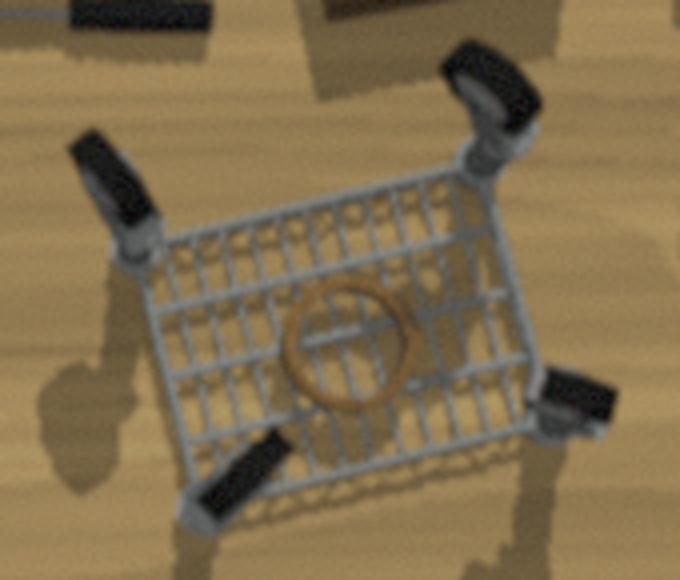

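View pics/cropC.png

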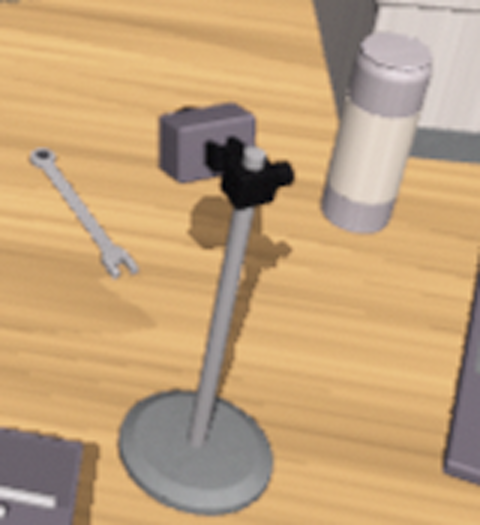

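View pics/cropCT.png

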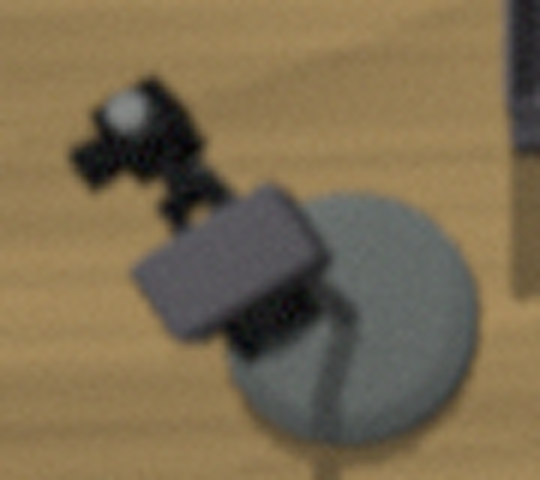

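```bash
cat > h.py <<'E'
import numpy as np,cv2,json
from bench import ctrl
def cal(n):
    c=ctrl.get_calibration(n); f=240/np.tan(np.radians(c['vfov'])/2); return f,c['cx'],c['cy'],np.array(c['view'])
def cloud(n,d):
    f,cx,cy,V=cal(n); v,u=np.mgrid[:480,:640]
    P=np.stack([(u-cx)/f*d,(v-cy)/f*d,d],-1); 
    W=(P-V[:3,3])@V[:3,:3]; W[d<=0]=np.nan; return W
def proj(n,p):
    f,cx,cy,V=cal(n); q=V[:3,:3]@np.asarray(p)+V[:3,3]; return np.array([f*q[0]/q[2]+cx,f*q[1]/q[2]+cy])
def ray(n,u,v,z):
    f,cx,cy,V=cal(n); d=V[:3,:3].T@np.array([(u-cx)/f,(v-cy)/f,1]); o=-V[:3,:3].T@V[:3,3]; return o+d*(z-o[2])/d[2]
E
python3 - <<'E'
from h import *
for n in("scene","top"):
    im=cv2.imread(f"pics/{n}0.png"); W=cloud(n,np.load(f"{n}0.npy"))
    m=(W[...,2]>-.01)&(W[...,2]<.4)&(W[...,0]>.2)
    print(n, np.nanmedian(W[...,2][m]))
    # ortho plan 1px=1mm of x .35...70,y -.35...05
    for tag,ax,(a0,b0),sz,sel in (("trol",(1,0),(.1,.85),(600,500),(.02,.3)),):
        img=np.full((600,800,3),128,np.uint8)
        z=W[...,2]; mm=(z>.06)&(z<.35)
        o=np.argsort(z[mm]); P=W[mm][o]; C=im[mm][o]
        for p,c in zip(P,C):
            u=int((.05-p[1])*2000); v=int((.7-p[0])*2000)
            if 0<=u<800 and 0<=v<600: cv2.circle(img,(u,v),2,c.tolist(),-1)
        cv2.imwrite(f"pics/plan_{n}.png",img)
E
```

```text
scene 0.0033464440950325106
top 0.0019093796113973435
```

View pics/plan_scene.png

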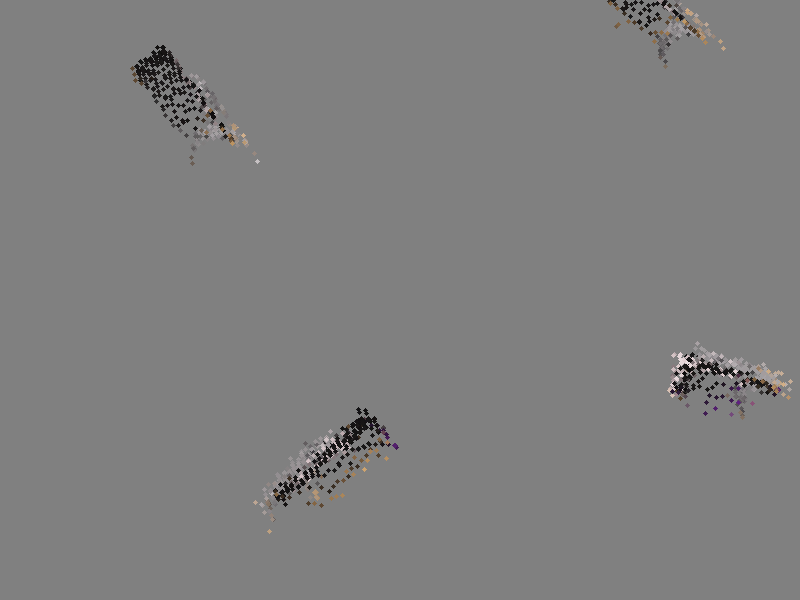

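View pics/plan_top.png

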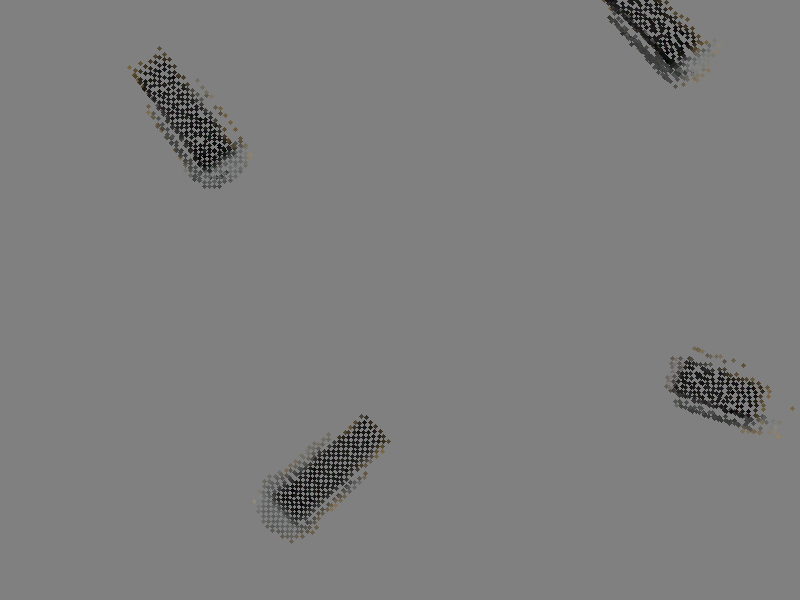

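Run:
```python
from h import *
im=cv2.imread("pics/top0.png"); W=cloud("top",np.load("top0.npy"))
# black tyre pixels per caster
reg={'FL':(318,195,346,230),'FR':(412,172,442,205),'NL':(350,270,380,298),'W':(436,253,466,276)}
for k,(a,b,c,d) in reg.items():
    w=W[b:d,a:c].reshape(-1,3); g=im[b:d,a:c].reshape(-1,3).max(1)
    for lo,hi in((.13,.2),(.165,.2)):
        m=(w[:,2]>lo)&(w[:,2]<hi)&(g<60); r=cv2.minAreaRect((w[m,:2]*1000).astype(np.float32))
        q=w[m,:2]-w[m,:2].mean(0); ev=np.linalg.svd(q,full_matrices=False)[2][0]
        print(k,lo,m.sum(),np.round(r[0]),np.round(r[1]),round(r[2],1),'pca',np.degrees(np.arctan2(ev[1],ev[0])),'zmax',w[m,2].max())
    m=(w[:,2]>.085)&(w[:,2]<.108)&(g>70); print('  post',m.sum(),np.round(w[m].mean(0),4), [np.round(cv2.minEnclosingCircle((w[m,:2]*1000).astype(np.float32))[0]), cv2.minEnclosingCircle((w[m,:2]*1000).astype(np.float32))[1]])
W=cloud("scene",np.load("scene0.npy")); im=cv2.imread("pics/scene0.png")
a,b,c,d=205,205,245,250
for v in range(210,262,3): print(v,[ (tuple(np.round(W[v,u]*1000).astype(int)),int(im[v,u].max())) for u in range(214,236,4)])
```

```text
FL 0.13 213 [643. -42.] [61. 19.] 37.5 pca -143.45398969065718 zmax 0.18642112596435823
FL 0.165 188 [643. -42.] [60. 18.] 37.4 pca -143.58009101305538 zmax 0.18642112596435823
  post 11 [ 0.6164 -0.0604  0.1061] [array([619., -57.]), 16.3568115234375]
FR 0.13 278 [ 692. -270.] [61. 26.] 42.2 pca -136.0323702019304 zmax 0.18732817676075864
FR 0.165 207 [ 694. -273.] [57. 20.] 44.8 pca -135.56600818049404 zmax 0.18732817676075864
  post 5 [ 0.6647 -0.2849  0.1066] [array([ 665., -287.]), 10.521209716796875]
NL 0.13 216 [ 466. -115.] [19. 62.] 42.9 pca 132.2440463106009 zmax 0.1870821766439264
NL 0.165 192 [ 465. -116.] [18. 56.] 43.5 pca 133.43189100065806 zmax 0.1870821766439264
  post 19 [ 0.4467 -0.0897  0.1063] [array([448., -96.]), 17.371355056762695]
W 0.13 159 [ 502. -308.] [42. 23.] 69.6 pca -111.16831767346264 zmax 0.1869513172634143
W 0.165 143 [ 505. -309.] [42. 18.] 69.6 pca -107.20531028876852 zmax 0.1869513172634143
  post 6 [ 0.4856 -0.3279  0.1067] [array([ 484., -329.]), 10.325039863586426]
210 [((np.int64(200), np.int64(-494), np.int64(2)), 227), ((np.int64(195), np.
[... 5283 characters left out ...]
nt64(513), np.int64(-334), np.int64(29)), 160), ((np.int64(508), np.int64(-323), np.int64(28)), 150), ((np.int64(500), np.int64(-314), np.int64(24)), 183), ((np.int64(492), np.int64(-305), np.int64(20)), 198), ((np.int64(493), np.int64(-290), np.int64(23)), 205)]
261 [((np.int64(496), np.int64(-359), np.int64(1)), 223), ((np.int64(513), np.int64(-336), np.int64(18)), 161), ((np.int64(-9223372036854775808), np.int64(-9223372036854775808), np.int64(-9223372036854775808)), 150), ((np.int64(498), np.int64(-317), np.int64(10)), 97), ((np.int64(492), np.int64(-306), np.int64(8)), 172), ((np.int64(480), np.int64(-298), np.int64(1)), 158)]<stdin>:14: RuntimeWarning: invalid value encountered in cast
```

Run:
```python
from h import *
im=cv2.imread("pics/top0.png")[248:282,430:474]
o=cv2.resize(im,None,fx=18,fy=18,interpolation=cv2.INTER_CUBIC)[:600]
o=np.clip(o.astype(int)*2,0,255).astype(np.uint8)
def mk(p,c):
    u,v=proj("top",p); cv2.circle(o,(int((u-430+.5)*18),int((v-248+.5)*18)),5,c,-1)
mk((.502,-.330,.1),(0,0,255))
for a,c in((70,(0,255,0)),(76,(255,0,0)),(82,(0,255,255))):
    d=np.array([np.cos(np.radians(a)),np.sin(np.radians(a)),0]); n=np.array([-d[1],d[0],0])
    for s in(-7,5,25,40):
        for t in(-10,10): mk(np.array([.502,-.330,.15+np.sqrt(.0325**2-((s-25)/1000)**2)])+d*s/1000+n*t/1000,c)
cv2.imwrite("pics/w1.png",o)
im=cv2.imread("pics/scene0.png")[206:266,200:250]
o=cv2.resize(im,None,fx=10,fy=10,interpolation=cv2.INTER_CUBIC)[:600]
def mk(p,c):
    u,v=proj("scene",p); cv2.circle(o,(int((u-200+.5)*10),int((v-206+.5)*10)),3,c,-1)
mk((.502,-.330,.1),(0,0,255))
for a,c in((70,(0,255,0)),(82,(0,255,255))):
    d=np.array([np.cos(np.radians(a)),np.sin(np.radians(a)),0]); n=np.array([-d[1],d[0],0])
    for th in range(0,360,20):
        q=np.radians(th); mk(np.array([.502,-.33,.15])+d*(.025+.0325*np.cos(q))-n*.01+np.array([0,0,.0325*np.sin(q)]),c)
cv2.imwrite("pics/w2.png",o)
```

```text
(no output)
```

View pics/w1.png

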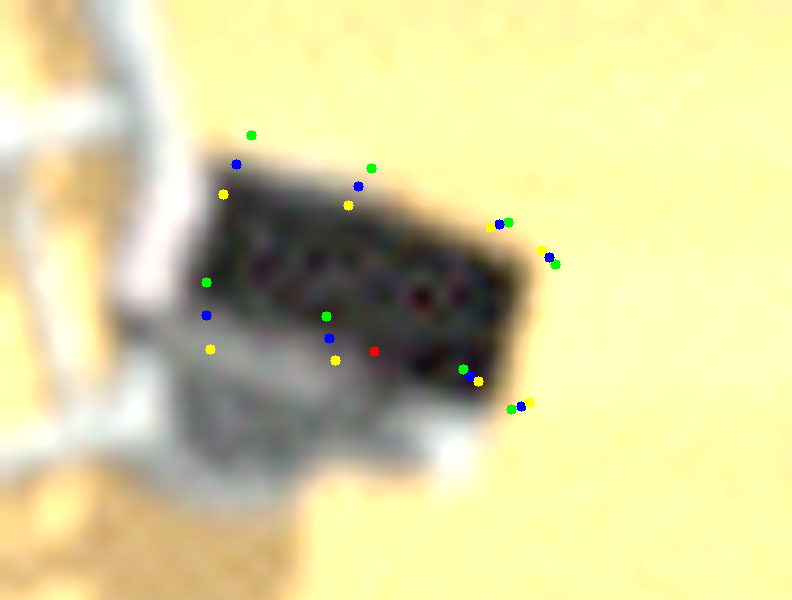

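View pics/w2.png

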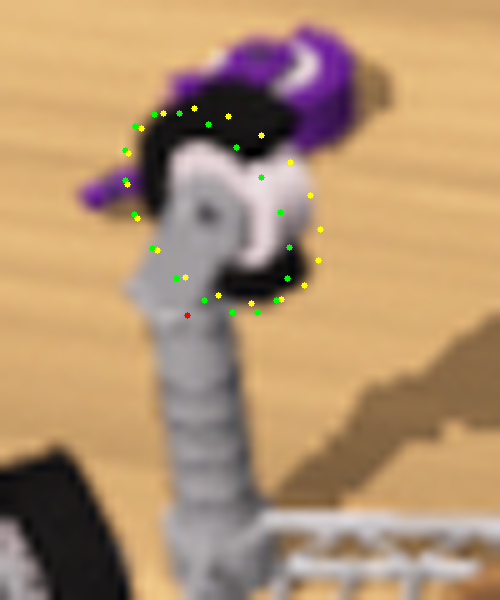

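Run:
```python
from h import *
for n,(a,b,c,d) in(("top",(155,135,235,210)),("scene",(405,240,465,290))):
    im=cv2.imread(f"pics/{n}0.png"); W=cloud(n,np.load(f"{n}0.npy"))
    s=10 if n=="top" else 12
    cv2.imwrite(f"pics/cam_{n}.png",np.clip(cv2.resize(im[b:d,a:c],None,fx=s,fy=s,interpolation=cv2.INTER_CUBIC).astype(int)*2,0,255)[:600,:800])
    print(n)
    st=3 if n=="top" else 4
    for v in range(b,d,st):
        print(v,' '.join("%d:%d,%d,%d(%d)"%(u,*np.round(np.nan_to_num(W[v,u])*1000),im[v,u].max()) for u in range(a,c,st) if W[v,u,2]>.15))
```

```text
top
135 
138 
141 
144 173:773,300,289(64) 176:773,293,288(48)
147 167:768,313,288(106) 170:763,302,301(132) 173:763,295,300(114) 176:766,293,290(33) 179:768,288,283(49)
150 167:760,312,291(51) 170:755,301,302(119) 173:756,296,300(88) 176:760,293,288(38) 179:759,286,289(21)
153 167:753,312,290(25) 170:752,305,292(22) 173:753,299,291(38) 176:754,293,287(10) 179:753,286,288(11) 182:757,284,275(33)
156 161:750,328,282(98) 164:749,321,282(25) 167:749,314,283(25) 170:746,305,292(29) 173:747,299,288(8) 176:749,295,282(25) 179:748,289,282(19) 182:754,288,265(42)
159 164:742,321,283(44) 167:742,314,283(37) 170:744,310,277(108) 173:744,304,275(46) 176:741,294,285(60) 179:742,289,281(33) 182:756,296,239(32) 185:744,278,274(61)
162 179:735,289,281(28) 182:734,281,283(14) 185:733,274,285(27) 188:760,294,203(74) 191:732,260,289(118) 194:730,252,292(89) 197:734,249,281(88)
165 176:728,294,284(98) 179:729,289,279(19) 182:731,285,271(99) 185:728,275,281(84) 188:724,265,292(92) 191:725,259,290(91) 194:725,253,289(89) 197:725,247,288(82) 200:734,250,257(81)
168 179:721,288,284(62) 182:718,278,292(91) 
[... 2255 characters left out ...]
,302,297(172) 449:755,311,291(112) 453:743,320,284(170)
272 417:736,250,255(74) 421:742,258,261(122) 425:735,267,257(120) 429:731,275,256(111) 433:728,283,255(50) 437:768,288,286(12) 441:770,295,289(21) 445:769,303,290(52) 449:766,311,289(22) 453:756,320,283(27) 457:754,328,283(71)
276 433:759,282,268(124) 437:771,289,278(11) 441:777,296,284(20) 445:774,304,284(17) 449:764,313,278(17) 453:755,322,272(15)
280 437:772,291,269(12) 441:773,298,272(16) 445:769,306,270(17) 449:765,314,268(17)
284 437:761,293,251(108) 441:768,300,258(65)
288 437:765,294,243(109) 441:767,302,246(163)[ WARN:0@0.540] global loadsave.cpp:1063 imwrite_ Unsupported depth image for selected encoder is fallbacked to CV_8U.
```

View pics/cam_top.png

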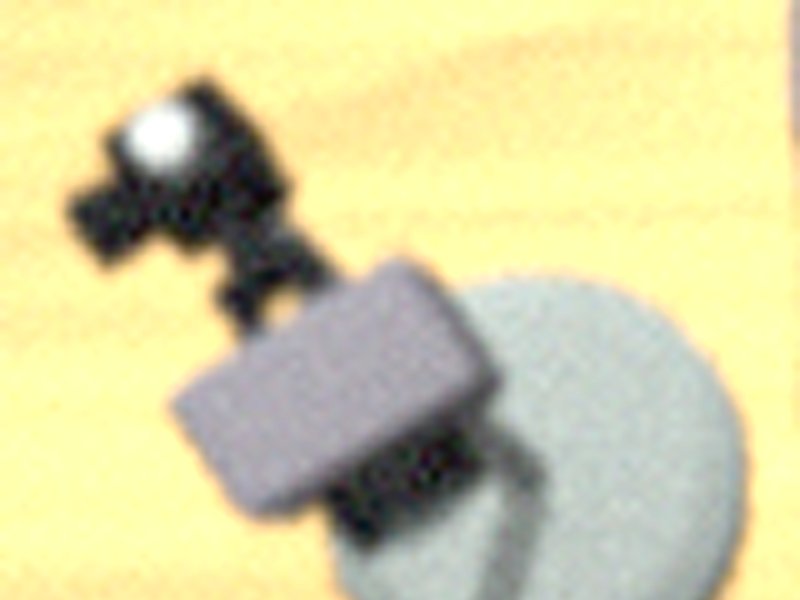

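View pics/cam_scene.png

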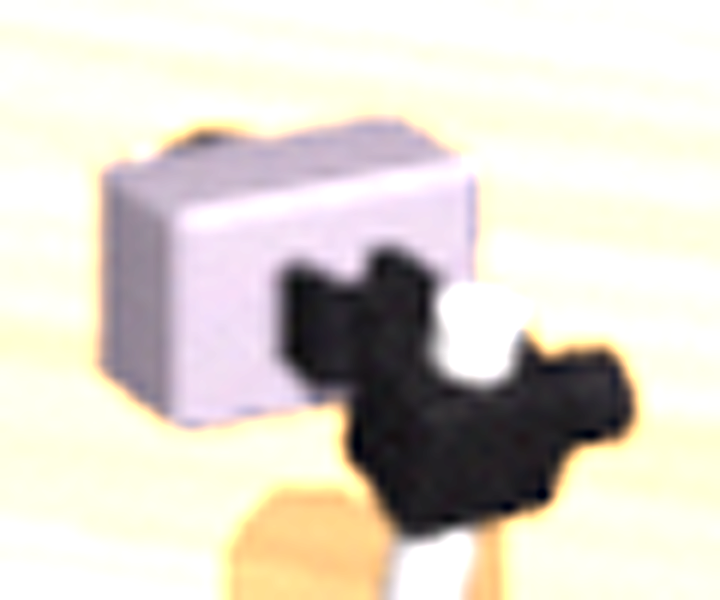

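Run:
```python
from h import *
W=cloud("top",np.load("top0.npy")); im=cv2.imread("pics/top0.png")
def fit(P):
    c=P.mean(0)
    for _ in range(4):
        U,S,Vt=np.linalg.svd(P-c,full_matrices=False); n=Vt[2]; r=(P-c)@n; k=abs(r)<2.5*r.std(); P=P[k]; c=P.mean(0)
    return c,n,r.std(),len(P)
m=np.zeros((480,640),np.uint8)
poly=np.array([[175,405],[405,260],[497,385],[262,515]])/10+[155,135]
pc=poly.mean(0); cv2.fillPoly(m,[np.round(pc+(poly-pc)*.75).astype(int)],1)
c,n,s,k=fit(W[m>0]); n*=np.sign(n[2]); print('top',c,n,s,k,'tilt',np.degrees(np.arccos(n[2])),'dir',np.degrees(np.arctan2(n[1],n[0])))
for p in poly: print('corner',np.round(ray("top",p[0]-.5,p[1]-.5,.289),4))
W=cloud("scene",np.load("scene0.npy"))
for name,P in(('back',[[185,215],[465,175],[465,240],[385,235],[290,250],[275,330],[285,395],[185,415]]),('side',[[108,190],[165,220],[165,405],[108,365]]),('stop',[[130,170],[400,128],[440,150],[180,195]])):
    m[:]=0; P=np.array(P); pc=P.mean(0); P=pc+(P-pc)*.85; P=P/12+[405,240]-.5
    cv2.fillPoly(m,[np.round(P).astype(int)],1); c,n,s,k=fit(W[m>0]); print(name,np.round(c,4),np.round(n,3),s,k,'elev',np.degrees(np.arcsin(n[2])),'az',np.degrees(np.arctan2(n[1],n[0])))
```

```text
Traceback (most recent call last):
numpy.linalg.LinAlgError: SVD did not converge
```

Run:
```python
from h import *
W=cloud("top",np.load("top0.npy")); im=cv2.imread("pics/top0.png")
def fit(P):
    P=P[np.isfinite(P).all(1)&(P[:,2]>.15)]; c=P.mean(0)
    for _ in range(4):
        U,S,Vt=np.linalg.svd(P-c,full_matrices=False); n=Vt[2]; r=(P-c)@n; k=abs(r)<2.5*r.std(); P=P[k]; c=P.mean(0)
    return c,n,r.std(),len(P)
m=np.zeros((480,640),np.uint8)
poly=np.array([[175,405],[405,260],[497,385],[262,515]])/10+[155,135]
pc=poly.mean(0); cv2.fillPoly(m,[np.round(pc+(poly-pc)*.75).astype(int)],1)
c,n,s,k=fit(W[m>0]); n*=np.sign(n[2]); print('top',c,n,s,k,'tilt',np.degrees(np.arccos(n[2])),'dir',np.degrees(np.arctan2(n[1],n[0])))
for p in poly: print('corner',np.round(ray("top",p[0]-.5,p[1]-.5,.289),4))
W=cloud("scene",np.load("scene0.npy"))
for name,P in(('back',[[185,215],[465,175],[465,240],[385,235],[290,250],[275,330],[285,395],[185,415]]),('side',[[108,190],[165,220],[165,405],[108,365]]),('stop',[[130,170],[400,128],[440,150],[180,195]])):
    m[:]=0; P=np.array(P); pc=P.mean(0); P=pc+(P-pc)*.85; P=P/12+[405,240]-.5
    cv2.fillPoly(m,[np.round(P).astype(int)],1); c,n,s,k=fit(W[m>0]); print(name,np.round(c,4),np.round(n,3),s,k,'elev',np.degrees(np.arcsin(n[2])),'az',np.degrees(np.arctan2(n[1],n[0])))
```

```text
top [0.70579309 0.2650986  0.28756227] [-0.22184501 -0.13566953  0.96559752] 0.0016690989232274738 257 tilt 15.072507266424035 dir -148.55208882301065
corner [0.7043 0.3008 0.289 ]
corner [0.7348 0.2512 0.289 ]
corner [0.7064 0.2311 0.289 ]
corner [0.6795 0.2817 0.289 ]
back [0.7268 0.2719 0.2786] [-0.828 -0.499 -0.257] 0.0013312947857429152 175 elev -14.901754534159965 az -148.93872184184073
side [0.7298 0.246  0.2704] [ 0.51  -0.86  -0.013] 0.0006581186215229748 68 elev -0.7723467949599725 az -59.32709218148449
stop [0.71   0.268  0.2896] [ 0.267  0.145 -0.953] 0.0005029784996233539 52 elev -72.29836611968666 az 28.39381958275564
```

The damaged caster is the one at top (448,265) and scene (223,225): white hub showing on its +y side, in the near right post. The other candidates are:
- The sound wheels, at top (333,210), (428,187) and (365,283).
- The purple look-alikes, at top (407,350) and (485,362), which are not meant.

The close crop confirms the choice. Estimates:
- **Axle:** (0.510, -0.304, 0.150), heading about 75°.
- **Lens:** (0.685, 0.255, 0.259), looking at azimuth -149° and about 15° down.

First I turn the tool, then approach.

```bash
cat > to.py <<'E'
from h import *; import sys
from scipy.spatial.transform import Rotation as Ro
s=ctrl.get_state(); q=s['eef_rot']; R=Ro.from_quat([q[1],q[2],q[3],q[0]]).as_matrix(); p=np.array(s['tool_pos'])
print('t',round(s['t'],2),'tcp',np.round(p,4),'xaz',round(np.degrees(np.arctan2(R[1,0],R[0,0])),2),'z',np.round(R[:,2],3),'F',np.round(s['force'],1),'open',round(s['opening'],3),'q6',np.round(s['joint_positions'],2)[5])
if len(sys.argv)>3:
    g=np.array([float(a) for a in sys.argv[1:4]]); print('shift cm',np.round(R.T@(g-p)*100,2))
E
python3 -m creep '[[[0,0,0,0,-6.2],[0,0,0,0,-6.2],[0,0,0,0,-6.2],[0,0,0,0,-6.2],[0,0,0,0,-6.2],[0,0,0,0,-6.2],[0,0,0,0,-6.2],[0,0,0,0,-6.2],[0,0,0,0,-6.2],[0,0,0,0,-6.2]]]'
python3 to.py .5095 -.304 .237
```

```text
t: 0.93
tool_pos: [0.1554, -0.6518, 0.2295]
eef_rot: [-0.007, 0.995, -0.102, -0.002]
force: [0.4, -0.2, -0.3]
opening: 0.999
t 0.93 tcp [ 0.1554 -0.6518  0.2295] xaz -11.7 z [-0.003  0.015 -1.   ] F [ 0.4 -0.2 -0.3] open 0.999 q6 -1.17
shift cm [ 27.61 -41.24  -0.33]
```

```bash
python3 -m creep '[[[0,2.2,-3.3,-0.1,0],[0,2.2,-3.3,-0.1,0],[0,2.2,-3.3,-0.1,0],[0,2.2,-3.3,-0.1,0],[0,2.2,-3.3,-0.1,0],[0,2.2,-3.3,-0.1,0],[0,2.2,-3.3,-0.1,0],[0,2.2,-3.3,-0.1,0],[0,2.2,-3.3,-0.1,0],[0,0,0,0,3]]]'
python3 to.py .5095 -.304 .237
```

```text
t: 1.77
tool_pos: [0.4143, -0.3888, 0.2344]
eef_rot: [-0.011, 0.991, -0.13, -0.005]
force: [-0.9, 0.3, -0.6]
opening: 0.999
t 1.77 tcp [ 0.4143 -0.3888  0.2344] xaz -14.9 z [-0.007  0.024 -1.   ] F [-0.9  0.3 -0.6] open 0.999 q6 -0.55
shift cm [  7.02 -10.65  -0.12]
```

```bash
python3 -m creep '[[[0,2,-3,-0.1,0],[0,2,-3,-0.1,0],[0,1.5,-2.5,-0.1,0],[0,1,-1.5,-0.1,0],[0,0.5,-0.7,-0.1,0],[0,0,0,-0.1,0],[0,0,0,-0.1,0],[0,0,0,-0.1,0],[0,0,0,-0.1,0],[0,0,0,-0.1,0]]]'
python3 to.py .5095 -.304 .131
python3 - <<'E'
from h import *
im,d=ctrl.camera("top"); im=im[:,:,::-1]; np.save("top1.npy",d); cv2.imwrite("pics/t1.png",cv2.resize(im[190:340,370:530],None,fx=5,fy=4.0,interpolation=cv2.INTER_CUBIC))
im,d=ctrl.camera("scene"); im=im[:,:,::-1]; cv2.imwrite("pics/s1.png",cv2.resize(im[130:280,150:310],None,fx=4,fy=4,interpolation=cv2.INTER_CUBIC))
E
```

```text
t: 2.6
tool_pos: [0.5101, -0.2983, 0.2418]
eef_rot: [-0.012, 0.991, -0.129, -0.009]
force: [-0.6, 0.7, 0.4]
opening: 0.998
t 2.6 tcp [ 0.5101 -0.2983  0.2418] xaz -14.86 z [-0.015  0.026 -1.   ] F [-0.6  0.7  0.4] open 0.998 q6 -0.32
shift cm [ 0.33  0.8  11.06]
```

View pics/s1.png

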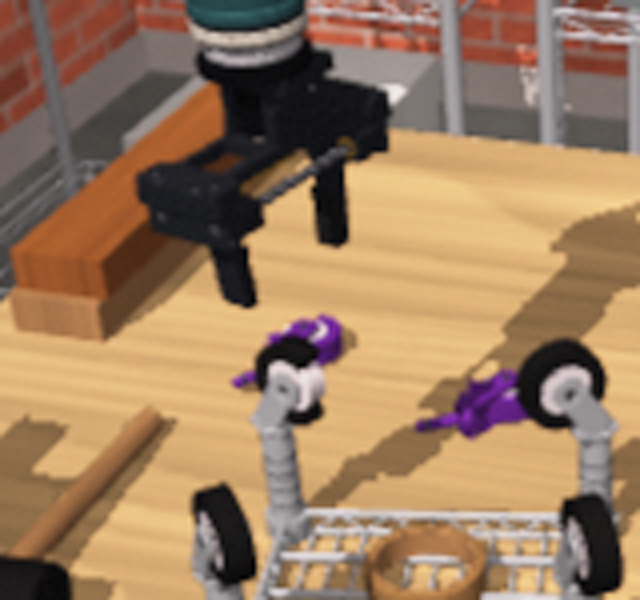

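The scene view shows the open jaws above the damaged caster at crop (290,375). I descend in two stages.

```bash
python3 -m creep '[[[0,0.3,0.7,0,0],[0,0,0,1,0],[0,0,0,1.5,0],[0,0,0,1.5,0],[0,0,0,1,0],[0,0,0,0.5,0],[0,0,0,0,0],[0,0,0,-0.1,0],[0,0,0,-0.1,0],[0,0,0,-0.1,0]]]'
python3 to.py .5095 -.304 .131
```

```text
t: 3.53
tool_pos: [0.5092, -0.3086, 0.186]
eef_rot: [-0.012, 0.991, -0.132, -0.009]
force: [-0.0, 1.0, 0.1]
opening: 0.999
t 3.53 tcp [ 0.5092 -0.3086  0.186 ] xaz -15.14 z [-0.014  0.025 -1.   ] F [-0.   1.   0.1] open 0.999 q6 -0.34
shift cm [ 0.02 -0.34  5.51]
```

```bash
python3 -m creep '[[[0,0,-0.4,0.5,0],[0,0,0,1,0],[0,0,0,1.2,0],[0,0,0,1.2,0],[0,0,0,0.8,0],[0,0,0,0.4,0],[0,0,0,0,0],[0,0,0,-0.1,0],[0,0,0,-0.1,0],[0,0,0,-0.1,0]]]'
python3 to.py .5095 -.304 .131
python3 - <<'E'
from h import *
im,d=ctrl.camera("scene"); im=im[:,:,::-1]; cv2.imwrite("pics/s2.png",cv2.resize(im[150:280,170:300],None,fx=4.6,fy=4.6,interpolation=cv2.INTER_CUBIC))
E
```

```text
t: 4.37
tool_pos: [0.5102, -0.3028, 0.1335]
eef_rot: [-0.011, 0.991, -0.131, -0.008]
force: [-0.0, 0.4, 0.1]
opening: 1.001
t 4.37 tcp [ 0.5102 -0.3028  0.1335] xaz -15.09 z [-0.013  0.025 -1.   ] F [-0.   0.4  0.1] open 1.001 q6 -0.33
shift cm [-0.03  0.14  0.25]
```

View pics/s2.png

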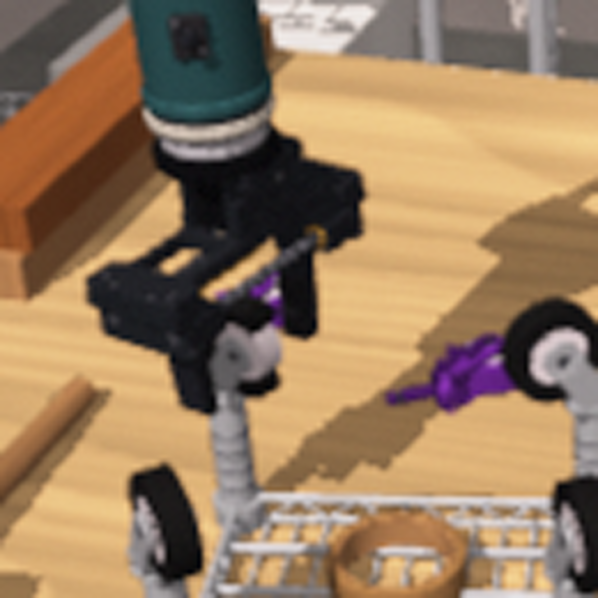

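Run:
```python
from h import *
for n,p in (('near tip',(.553,-.314,.1335)),('far tip',(.467,-.291,.1335)),('tcp',(.5102,-.3028,.1335)),('axle',(.5095,-.304,.15)),('posttop',(.503,-.328,.1))):
    print(n,np.round((proj("scene",p)-[170,150])*4.6))
im,d=ctrl.camera("scene"); W=cloud("scene",d)
for v in range(215,240,3): print(v,' '.join("%d:%d,%d,%d(%d)"%(u,*np.round(np.nan_to_num(W[v,u])*1000),im[v,u].max()) for u in range(206,242,3)))
im,d=ctrl.camera("top"); cv2.imwrite("pics/t2.png",np.clip(cv2.resize(im[200:320,400:520,::-1],None,fx=5,fy=5,interpolation=cv2.INTER_CUBIC).astype(float)*1.6,0,255).astype(np.uint8))
```

```text
near tip [206. 403.]
far tip [294. 337.]
tcp [250. 369.]
axle [246. 346.]
posttop [224. 402.]
215 206:605,-301,240(42) 209:600,-295,238(29) 212:593,-291,235(23) 215:576,-291,225(44) 218:556,-293,213(82) 221:509,-308,184(31) 224:502,-302,181(25) 227:500,-294,181(86) 230:466,-301,160(123) 233:468,-290,163(16) 236:459,-285,159(15) 239:204,-393,-3(187)
218 206:612,-299,235(33) 209:604,-295,231(24) 212:591,-293,224(27) 215:581,-290,218(24) 218:510,-318,173(19) 221:514,-307,177(18) 224:516,-296,180(18) 227:509,-290,176(14) 230:262,-402,16(67) 233:468,-291,152(24) 236:464,-283,152(17) 239:232,-381,2(188)
221 206:608,-302,223(30) 209:601,-298,219(22) 212:594,-293,216(24) 215:586,-288,212(21) 218:513,-318,164(50) 221:513,-308,166(122) 224:517,-297,170(13) 227:505,-293,164(129) 230:260,-404,2(131) 233:466,-293,141(13) 236:464,-284,141(17) 239:254,-372,4(186)
224 206:597,-310,206(40) 209:603,-298,211(34) 212:591,-295,205(21) 215:510,-330,151(15) 218:519,-316,158(109) 221:522,-305,162(113) 224:518,-297,161(142) 227:513,-291,159(178) 230:506,-285,155(184) 233:281,-384,5(221) 236:279,-374,6(204) 2
[... 579 characters left out ...]
7,-313,158(29) 215:559,-308,153(17) 218:519,-320,126(95) 221:509,-315,121(65) 224:515,-302,127(23) 227:514,-293,128(15) 230:504,-289,122(89) 233:329,-364,1(226) 236:332,-352,4(224) 239:328,-342,4(224)
236 206:374,-444,4(229) 209:567,-323,146(46) 212:566,-314,147(33) 215:564,-306,147(20) 218:515,-323,113(170) 221:510,-316,111(109) 224:357,-385,3(129) 227:353,-376,2(169) 230:351,-366,2(223) 233:346,-357,0(225) 236:347,-346,3(226) 239:340,-338,0(226)
239 206:387,-438,1(217) 209:383,-429,0(209) 212:384,-417,2(153) 215:564,-308,136(44) 218:507,-329,96(152) 221:499,-323,92(100) 224:369,-380,-1(208) 227:371,-369,2(227) 230:366,-360,0(228) 233:364,-350,1(228) 236:357,-342,-2(226) 239:363,-328,4(225)
```

View pics/t2.png

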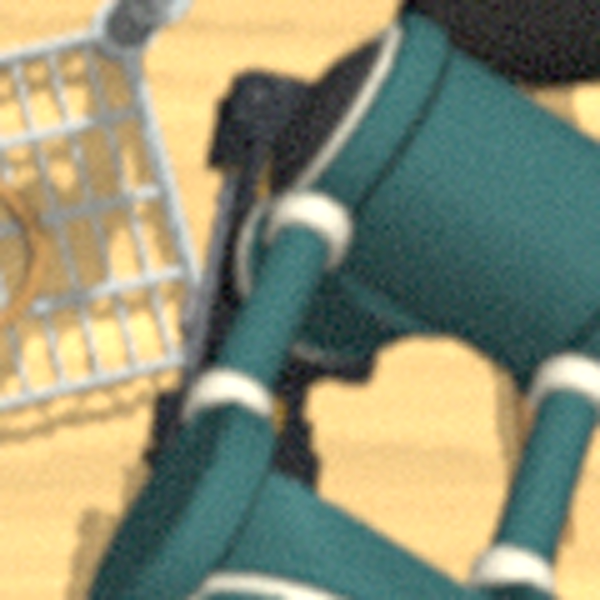

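```bash
python3 -m creep '[[[80,0,0,0.15,0],[160,0,0,0,0],[255,0,0,-0.05,0],[255,0,0,-0.05,0],[255,0,0,-0.05,0],[255,0,0,-0.05,0],[255,0,0,-0.05,0],[255,0,0,-0.05,0],[255,0,0,-0.05,0],[255,0,0,-0.05,0]]]'
python3 to.py .5095 -.304 .131
```

```text
t: 5.35
tool_pos: [0.5101, -0.3032, 0.1379]
eef_rot: [-0.011, 0.991, -0.131, -0.008]
force: [-0.3, 0.0, -3.6]
opening: 0.343
t 5.35 tcp [ 0.5101 -0.3032  0.1379] xaz -15.1 z [-0.013  0.024 -1.   ] F [-0.3  0.  -3.6] open 0.343 q6 -0.33
shift cm [-0.02  0.1   0.68]
```

```bash
python3 -m creep '[[[255,0,0,-0.5,0],[255,0,0,-0.8,0],[255,0,0,-0.8,0],[255,0,0,-0.8,0],[255,0,0,-0.8,0],[255,0,0,-0.8,0],[255,0,0,-0.8,0],[255,0,0,-0.6,0],[255,0,0,-0.2,0],[255,0,0,-0.1,0]]]'
python3 to.py
python3 - <<'E'
from h import *
im,d=ctrl.camera("scene"); im=im[:,:,::-1]; cv2.imwrite("pics/s3.png",cv2.resize(im[150:270,180:300],None,fx=5,fy=5,interpolation=cv2.INTER_CUBIC))
E
```

```text
t: 6.18
tool_pos: [0.5115, -0.3049, 0.2068]
eef_rot: [-0.011, 0.991, -0.132, -0.007]
force: [0.6, -0.1, -1.9]
opening: 0.34
t 6.18 tcp [ 0.5115 -0.3049  0.2068] xaz -15.11 z [-0.011  0.023 -1.   ] F [ 0.6 -0.1 -1.9] open 0.34 q6 -0.33
```

View pics/s3.png

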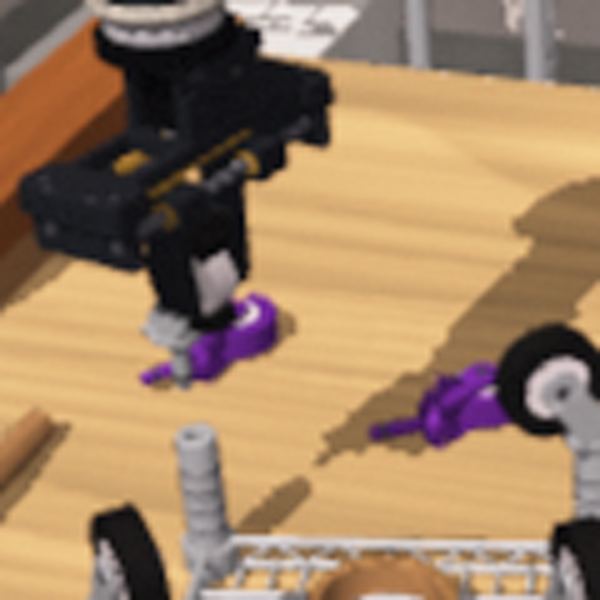

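```bash
cat > lean.py <<'E'
from h import *; import sys
from scipy.spatial.transform import Rotation as Ro
s=ctrl.get_state(); q=s['eef_rot']; R=Ro.from_quat([q[1],q[2],q[3],q[0]]).as_matrix(); p=np.array(s['tool_pos']); G=p-.0187*R[:,2]
def plane(n,u,v):
    f,cx,cy,V=cal(n); d=V[:3,:3].T@np.array([(u-cx)/f,(v-cy)/f,1]); o=-V[:3,:3].T@V[:3,3]; a=R[:,0]; t=((G-o)@a)/(d@a); return o+t*d
E
python3 - <<'E'
from h import *
from lean import *
im,d=ctrl.camera("scene"); u,v=map(int,proj("scene",G)); print(u,v)
o=cv2.resize(im[v-25:v+50,u-40:u+40,::-1],None,fx=8,fy=8,interpolation=cv2.INTER_CUBIC)
c=(G+[0,0,0])
def mk(p,col):
    q=(proj("scene",p)-[u-40,v-25]+.5)*8; cv2.circle(o,tuple(int(t) for t in q),4,col,-1)
mk(G,(0,0,255)); 
x=np.array([np.cos(np.radians(75)),np.sin(np.radians(75)),0])
for a,col in((0,(0,255,0)),(8,(255,0,0)),(16,(0,255,255))):
    a=np.radians(a); X=x*np.cos(a)+np.array([0,0,np.sin(a)]); Z=np.array([0,0,np.cos(a)])-x*np.sin(a)
    for s in (-.05,-.087): mk(G-.025*X+s*Z,col)
cv2.imwrite("pics/s4.png",o)
print('force',ctrl.get_state()['force'])
E
```

```text
219 202
force [-1.02652902 -0.83177957 -1.78511755]
```

View pics/s4.png

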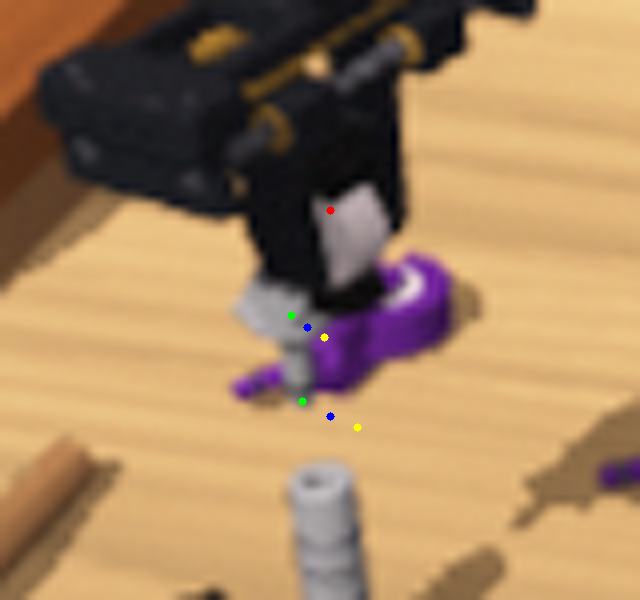

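```bash
python3 -m creep '[[[255,0,-1,-0.1,0],[255,0,-1.2,-0.1,0],[255,0,-0.8,-0.1,0],[255,0,0,0.5,0],[255,0,0,1,0],[255,0,0,1,0],[255,0,0,1,0],[255,0,0,0.7,0],[255,0,0,0.3,0],[255,0,0,-0.1,0]]]'
python3 to.py .5185 -.276 .150
```

```text
t: 7.12
tool_pos: [0.5168, -0.2689, 0.1565]
eef_rot: [-0.013, 0.991, -0.131, -0.011]
force: [0.5, 0.2, -2.5]
opening: 0.341
t 7.12 tcp [ 0.5168 -0.2689  0.1565] xaz -15.02 z [-0.018  0.028 -0.999] F [ 0.5  0.2 -2.5] open 0.341 q6 -0.28
shift cm [0.36 0.66 0.63]
```

```bash
python3 -m creep '[[[255,0.1,0.3,0.6,0],[255,0,0.6,0,0],[255,0,0.6,0,0],[255,0,0.5,0,0],[255,0,0.4,0,0],[255,0,0.4,0,0],[255,0,0.4,0,0],[255,0,0.4,0,0],[255,0,0,0,0],[255,0,0,0,0]]]'
python3 to.py .510 -.304 .150
python3 - <<'E'
from h import *
from lean import *
im,d=ctrl.camera("scene"); u,v=map(int,proj("scene",G)); print(u,v)
o=cv2.resize(im[v-25:v+50,u-40:u+40,::-1],None,fx=8,fy=8,interpolation=cv2.INTER_CUBIC)
cv2.imwrite("pics/s5.png",o)
E
```

```text
t: 7.95
tool_pos: [0.5068, -0.3016, 0.1524]
eef_rot: [-0.021, 0.991, -0.134, -0.013]
force: [1.1, 2.5, -2.7]
opening: 0.341
t 7.95 tcp [ 0.5068 -0.3016  0.1524] xaz -15.36 z [-0.019  0.045 -0.999] F [ 1.1  2.5 -2.7] open 0.341 q6 -0.34
shift cm [0.38 0.15 0.22]
223 218
```

View pics/s5.png

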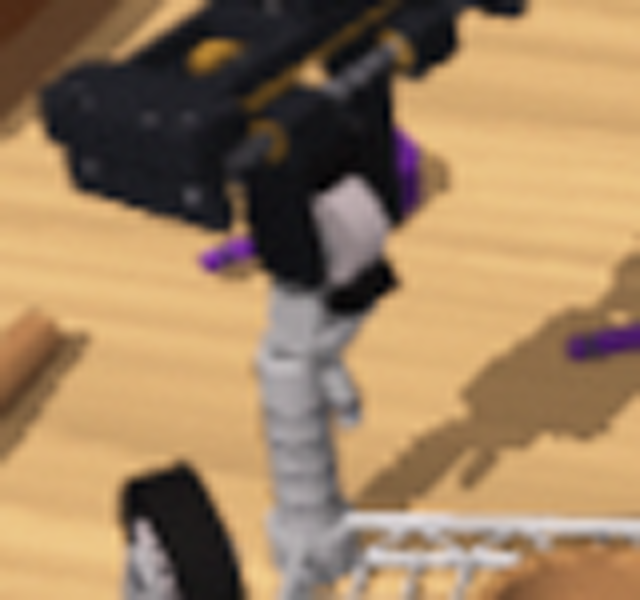

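```bash
python3 -m creep '[[[255,0,-0.8,0,0],[255,0,-0.8,-0.3,0],[255,0,-0.3,-0.8,0],[255,0,0,-1.2,0],[255,0,0,-1.2,0],[255,0,0,-1.2,0],[255,0,0,-1.2,0],[255,0,0,-1,0],[255,0,0,-0.5,0],[255,0,0,-0.1,0]]]'
python3 to.py
python3 - <<'E'
from h import *
from lean import *
im,d=ctrl.camera("scene"); u,v=map(int,proj("scene",G)); print(u,v)
o=cv2.resize(im[v-25:v+50,u-40:u+40,::-1],None,fx=8,fy=8,interpolation=cv2.INTER_CUBIC)
def mk(p,col):
    q=(proj("scene",p)-[u-40,v-25]+.5)*8; cv2.circle(o,tuple(int(t) for t in q),3,col,-1)
az=np.arctan2(R[1,0],R[0,0])+np.pi/2; x=np.array([np.cos(az),np.sin(az),0])
for a,col in((8,(0,255,0)),(15,(255,0,0)),(22,(0,255,255))):
    a=np.radians(a); X=x*np.cos(a)+np.array([0,0,np.sin(a)]); Z=np.array([0,0,np.cos(a)])-x*np.sin(a)
    for s in (-.05,-.087): mk(G-.025*X+s*Z,col)
cv2.imwrite("pics/s6.png",o)
E
```

```text
t: 8.83
tool_pos: [0.5162, -0.2883, 0.2403]
eef_rot: [-0.016, 0.991, -0.133, -0.008]
force: [0.1, -0.6, -2.7]
opening: 0.338
t 8.83 tcp [ 0.5162 -0.2883  0.2403] xaz -15.28 z [-0.012  0.035 -0.999] F [ 0.1 -0.6 -2.7] open 0.338 q6 -0.31
223 193
```

View pics/s6.png

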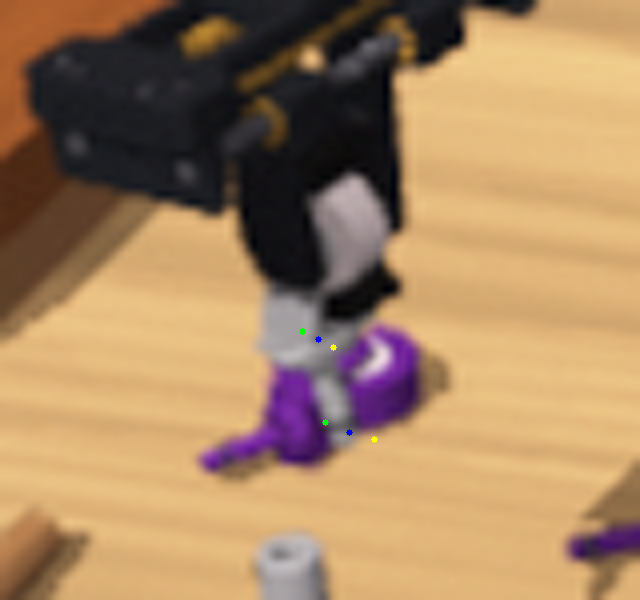

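```bash
python3 -m creep '[[[255,0,0,-1,3],[255,0,0,-1.2,4.5],[255,0,0,-1.2,5],[255,0,0,-1.2,5],[255,0,0,-1,5],[255,0,0,-0.5,5],[255,0,0,-0.1,5],[255,0,0,-0.1,4.5],[255,0,0,-0.1,3],[255,0,0,-0.1,1]]]'
python3 to.py .562 .181 .29
```

```text
t: 9.72
tool_pos: [0.5132, -0.2899, 0.3004]
eef_rot: [-0.013, 0.872, -0.488, -0.02]
force: [0.2, 0.6, -1.8]
opening: 0.34
t 9.72 tcp [ 0.5132 -0.2899  0.3004] xaz -58.44 z [-0.023  0.042 -0.999] F [ 0.2  0.6 -1.8] open 0.34 q6 0.45
shift cm [-37.48 -28.8    2.89]
```

```bash
python3 -m creep '[[[255,-0.8,-0.6,-0.1,0],[255,-1.6,-1.2,-0.1,0],[255,-2.4,-1.8,-0.1,0],[255,-2.4,-1.8,-0.1,0],[255,-2.4,-1.8,-0.1,0],[255,-2.4,-1.8,-0.1,0],[255,-2.4,-1.8,-0.1,0],[255,-2,-1.5,-0.1,0],[255,-1.4,-1,-0.1,0],[255,-0.7,-0.5,-0.1,0]]]'
python3 to.py .562 .181 .25
```

```text
t: 10.55
tool_pos: [0.5302, -0.0475, 0.3146]
eef_rot: [-0.013, 0.874, -0.485, -0.026]
force: [-0.7, -0.4, -1.4]
opening: 0.333
t 10.55 tcp [ 0.5302 -0.0475  0.3146] xaz -58.08 z [-0.033  0.048 -0.998] F [-0.7 -0.4 -1.4] open 0.333 q6 0.84
shift cm [-17.31 -14.8    7.44]
```

```bash
python3 -m creep '[[[255,-0.8,-0.7,0,0],[255,-1.6,-1.4,0.3,0],[255,-2.4,-2,0.5,0],[255,-2.4,-2,0.5,0],[255,-2.4,-2,0.5,0],[255,-2.4,-2,0.5,0],[255,-2,-1.7,0.5,0],[255,-1.4,-1.2,0.5,0],[255,-0.7,-0.6,0.3,0],[255,0,0,0,0]]]'
python3 to.py .562 .181 .203
python3 - <<'E'
from h import *
for n in("scene","top"):
    im,d=ctrl.camera(n); cv2.imwrite(f"pics/{n}7.png",im[:,:,::-1])
E
```

```text
t: 11.38
tool_pos: [0.5595, 0.1724, 0.2843]
eef_rot: [-0.011, 0.874, -0.484, -0.026]
force: [-0.1, -0.5, -2.0]
opening: 0.337
t 11.38 tcp [0.5595 0.1724 0.2843] xaz -57.98 z [-0.034  0.045 -0.998] F [-0.1 -0.5 -2. ] open 0.337 q6 1.23
shift cm [-0.13 -0.71  8.14]
```

View pics/scene7.png

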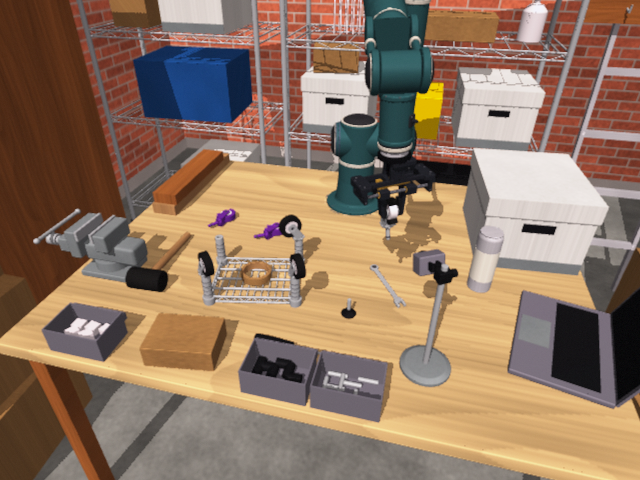

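```bash
python3 -m creep '[[[255,0,-0.3,0.7,0],[255,0,-0.3,1.3,0],[255,0,-0.1,1.3,0],[255,0,0,1.3,0],[255,0,0,1.3,0],[255,0,0,1,0],[255,0,0,0.6,0],[255,0,0,0.2,0],[255,0,0,0,0],[255,0,0,-0.1,0]]]'
python3 to.py .562 .181 .203
python3 - <<'E'
from h import *
from lean import *
im,d=ctrl.camera("scene"); np.save("sc8.npy",d); u,v=map(int,proj("scene",G)); print(u,v)
o=cv2.resize(im[v-30:v+45,u-30:u+70,::-1],None,fx=8,fy=8,interpolation=cv2.INTER_CUBIC)
cv2.imwrite("pics/s8.png",o)
def mk(p,col):
    q=(proj("scene",p)-[u-30,v-30]+.5)*8; cv2.circle(o,tuple(int(t) for t in q),3,col,-1)
az=np.arctan2(R[1,0],R[0,0])+np.pi/2; x=np.array([np.cos(az),np.sin(az),0])
for a,col in((0,(0,0,255)),(8,(0,255,0)),(15,(255,0,0)),(22,(0,255,255))):
    a=np.radians(a); X=x*np.cos(a)+np.array([0,0,np.sin(a)]); Z=np.array([0,0,np.cos(a)])-x*np.sin(a)
    for s in (-.05,-.087): mk(G-.025*X+s*Z,col)
cv2.imwrite("pics/s8m.png",o)
L=np.array([.685,.255,.259])
t=np.radians(15.5); a=np.radians(-149); lk=np.array([np.cos(a)*np.cos(t),np.sin(a)*np.cos(t),-np.sin(t)]); up=np.array([np.cos(a)*np.sin(t),np.sin(a)*np.sin(t),np.cos(t)]); r=np.cross(lk,up)
print('fwd,right,up',np.round([(G-L)@k for k in(lk,r,up)],4))
im,d=ctrl.camera("top"); cv2.imwrite("pics/top8.png",cv2.resize(im[130:280,130:330,::-1],None,fx=4,fy=4))
E
```

```text
t: 12.32
tool_pos: [0.563, 0.1693, 0.1993]
eef_rot: [-0.009, 0.872, -0.489, -0.026]
force: [-0.0, 0.9, -3.0]
opening: 0.338
t 12.32 tcp [0.563  0.1693 0.1993] xaz -58.65 z [-0.036  0.041 -0.998] F [-0.   0.9 -3. ] open 0.338 q6 1.23
shift cm [-1.07 -0.52 -0.32]
386 237
fwd,right,up [ 1.541e-01 -1.160e-02  1.000e-04]
```

View pics/s8.png

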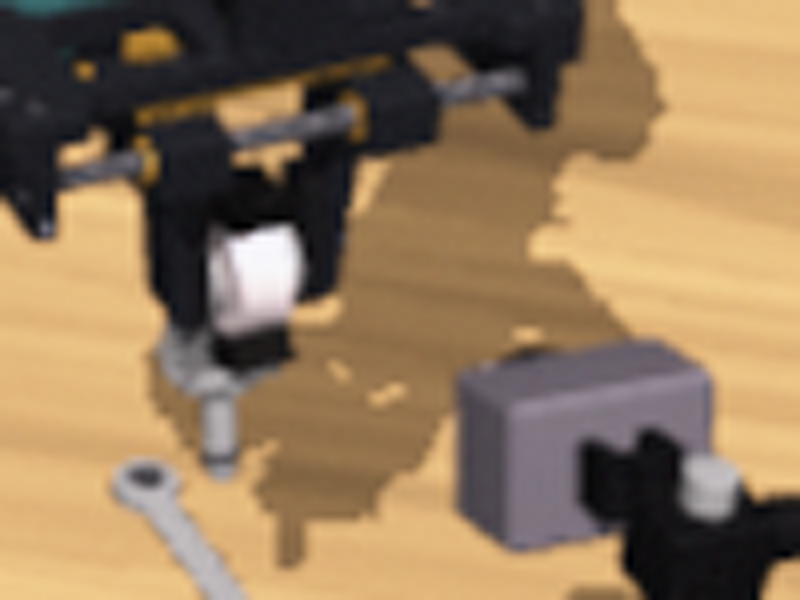

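View pics/s8m.png

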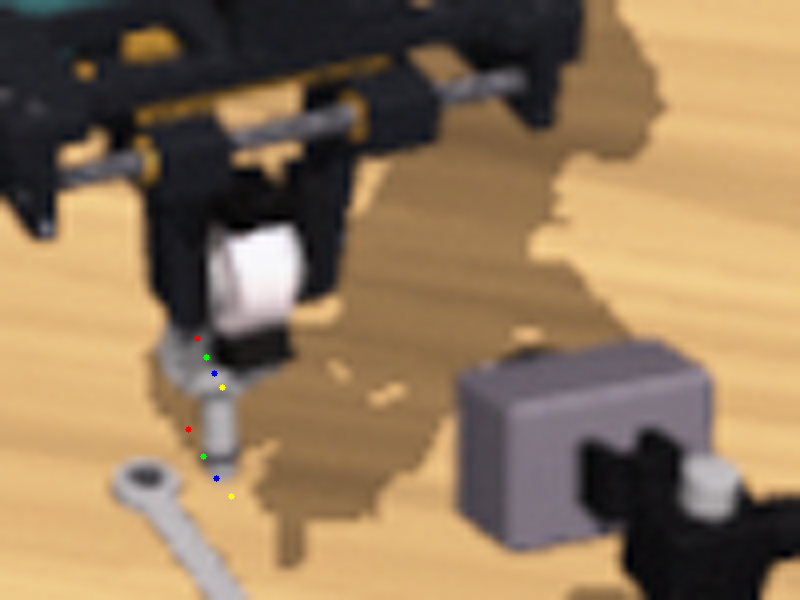

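View pics/top8.png

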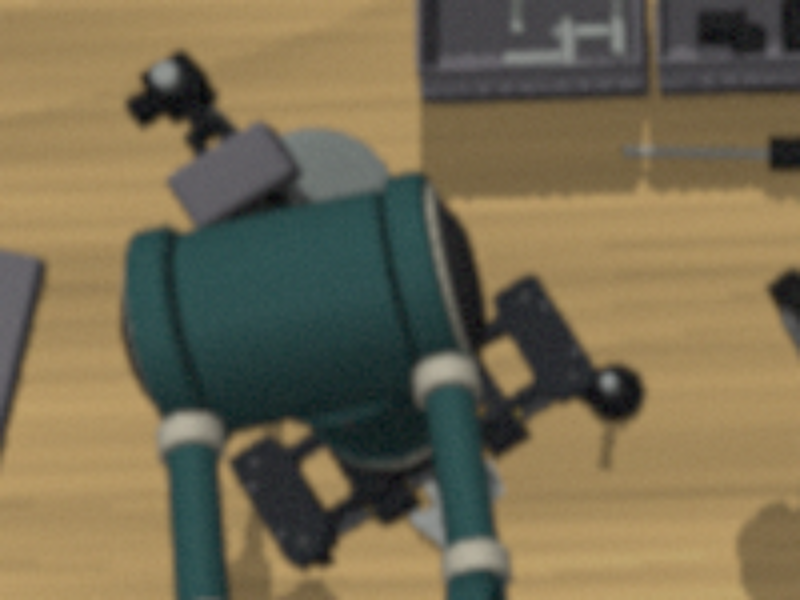

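```bash
python3 -m creep '[[[255,-0.4,-0.1,-0.2,0],[255,-0.4,-0.1,-0.2,0],[255,-0.2,0,-0.1,0],[255,0,0,0,0],[255,0,0,0,0],[255,0,0,0,0],[255,0,0,0,0],[255,0,0,0,0],[255,0,0,0,0],[255,0,0,0,0]]]'
python3 to.py .562 .181 .203
python3 - <<'E'
from h import *
from lean import *
L=np.array([.685,.255,.259])
t=np.radians(15.5); a=np.radians(-149); lk=np.array([np.cos(a)*np.cos(t),np.sin(a)*np.cos(t),-np.sin(t)]); up=np.array([np.cos(a)*np.sin(t),np.sin(a)*np.sin(t),np.cos(t)]); r=np.cross(lk,up)
print('fwd,right,up',np.round([(G-L)@k for k in(lk,r,up)],4))
im,d=ctrl.camera("scene"); u,v=map(int,proj("scene",G)); cv2.imwrite("pics/s9.png",cv2.resize(im[v-30:v+45,u-30:u+70,::-1],None,fx=8,fy=8,interpolation=cv2.INTER_CUBIC))
# stem end / stem top seen in s8 mapped to plane of caster
W=cloud("scene",d); c=W[v-10:v+45,u-15:u+15].reshape(-1,3); c=c[np.isfinite(c).all(1)&(c[:,2]>.1)&(c[:,2]<.16)&(np.linalg.norm(c-G,axis=1)<.12)]
x=np.array([np.cos(a+np.pi),np.sin(a+np.pi),0])
for z0 in np.arange(.12,.17,.006):
    k=c[abs(c[:,2]-z0)<.003]; print(round(z0,3),len(k), np.round([((k-G)@x).mean()*1000 if len(k) else 0, ((k-G)@R[:,0]).mean()*1000 if len(k) else 0],1))
print(np.round(ctrl.get_state()['qvel'],4))
E
```

```text
t: 13.25
tool_pos: [0.5622, 0.1811, 0.2108]
eef_rot: [-0.012, 0.872, -0.489, -0.022]
force: [-0.9, 0.0, -2.8]
opening: 0.334
t 13.25 tcp [0.5622 0.1811 0.2108] xaz -58.55 z [-0.027  0.044 -0.999] F [-0.9  0.  -2.8] open 0.334 q6 1.24
shift cm [0.04 0.02 0.78]
fwd,right,up [ 0.146  -0.001   0.0098]
0.12 0 [0 0]
0.126 0 [0 0]
0.132 1 [-8.1  3.1]
0.138 7 [-6.8  2.2]
0.144 8 [-7.7  1.9]
0.15 9 [-8.7  1.9]
0.156 7 [-9.2  1.6]
0.162 1 [-10.5   3.1]
0.168 0 [0 0]
[0.0009 0.0003 0.001  0.0005 0.0013 0.0016]
```

View pics/s9.png

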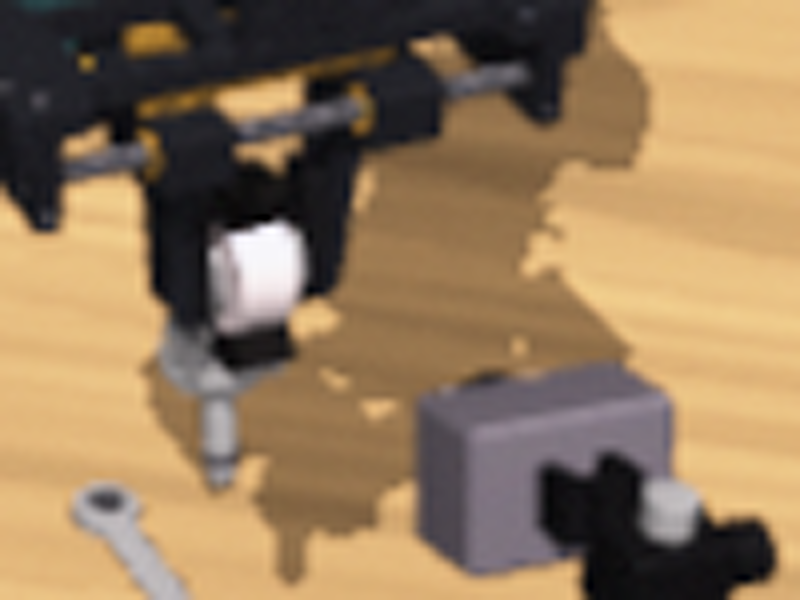

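```bash
python3 -m creep '[[[255,0,0,0.4,0],[255,0,0,0.3,0],[255,0,0,0.1,0],[255,0,0,0,0],[255,0,0,0,0],[255,0,0,0,0],[255,0,0,0,0],[255,0,0,0,0],[255,0,0,0,0],[255,0,0,0,0]]]'
python3 to.py .562 .181 .203
python3 - <<'E'
from h import *
from lean import *
L=np.array([.685,.255,.259])
t=np.radians(15.5); a=np.radians(-149); lk=np.array([np.cos(a)*np.cos(t),np.sin(a)*np.cos(t),-np.sin(t)]); up=np.array([np.cos(a)*np.sin(t),np.sin(a)*np.sin(t),np.cos(t)]); r=np.cross(lk,up)
print('fwd,right,up',np.round([(G-L)@k for k in(lk,r,up)],4))
im,d=ctrl.camera("scene"); cv2.imwrite("pics/s10.png",im[:,:,::-1])
u,v=map(int,proj("scene",G)); o=cv2.resize(im[v-30:v+45,u-30:u+70,::-1],None,fx=8,fy=8,interpolation=cv2.INTER_CUBIC)
x0=-R[:,1]; z0=-R[:,2]
def mk(p,col):
    q=(proj("scene",p)-[u-30,v-30]+.5)*8; cv2.circle(o,tuple(int(k) for k in q),3,col,-1); return np.round(q)
for b,col in((8,(0,255,0)),(15,(255,0,0)),(22,(0,255,255))):
    b=np.radians(b); X=x0*np.cos(b)+z0*np.sin(b); Z=z0*np.cos(b)-x0*np.sin(b)
    print([mk(G-.025*X+s*Z,col) for s in(-.05,-.087)],'errx,z deg',[round(np.degrees(np.arccos(k)),1) for k in(X@-lk,Z@up)])
cv2.imwrite("pics/s10m.png",o)
a0=cv2.imread("pics/scene0.png"); df=cv2.absdiff(a0,im[:,:,::-1].copy()).max(2); cv2.imwrite("pics/diff.png",(df>60)*255)
print(np.round(ctrl.get_state()['tool_pos'],4))
E
```

```text
t: 14.13
tool_pos: [0.5616, 0.1812, 0.2011]
eef_rot: [-0.012, 0.872, -0.489, -0.023]
force: [1.4, -1.3, -2.3]
opening: 0.342
t 14.13 tcp [0.5616 0.1812 0.2011] xaz -58.58 z [-0.028  0.043 -0.999] F [ 1.4 -1.3 -2.3] open 0.342 q6 1.24
shift cm [ 0.02 -0.03 -0.19]
fwd,right,up [ 0.149  -0.0007  0.0006]
[array([219., 354.]), array([221., 452.])] errx,z deg [np.float64(7.6), np.float64(8.2)]
[array([227., 370.]), array([235., 473.])] errx,z deg [np.float64(0.7), np.float64(3.0)]
[array([236., 384.]), array([250., 492.])] errx,z deg [np.float64(6.4), np.float64(7.0)]
[0.5616 0.1812 0.2011][ WARN:0@4.400] global loadsave.cpp:1063 imwrite_ Unsupported depth image for selected encoder is fallbacked to CV_8U.
```

View pics/s10m.png

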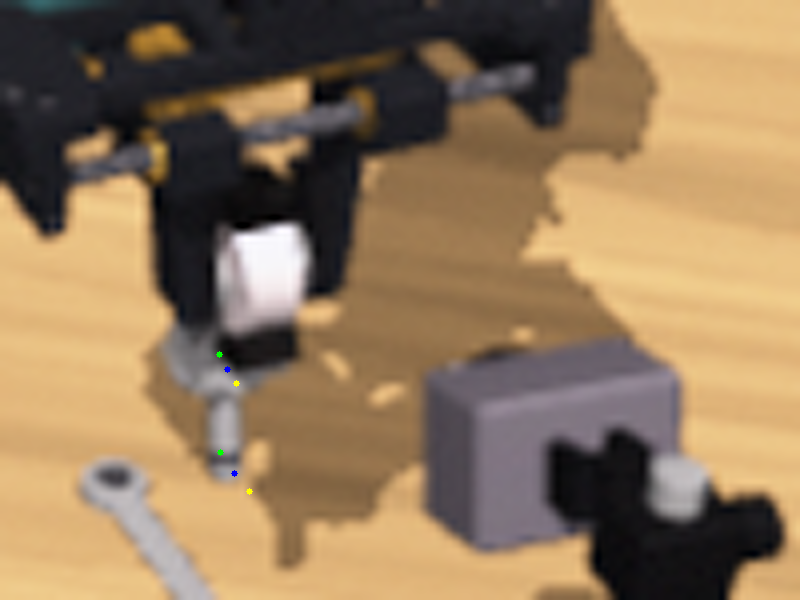

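View pics/diff.png

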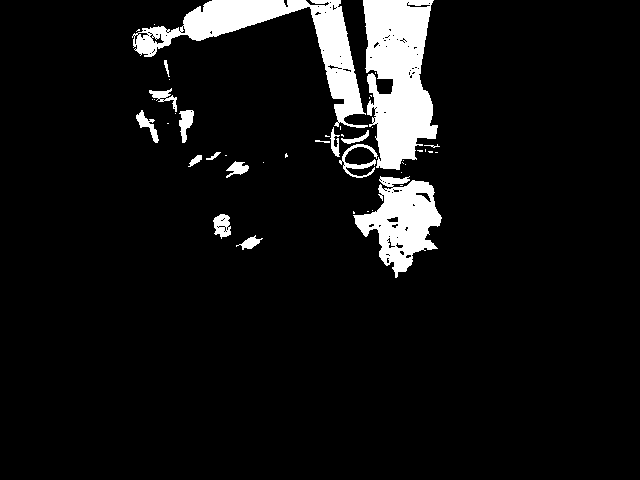

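Run:
```python
from bench import ctrl
import numpy as np
print(np.round(ctrl.get_state()['qvel'],4)); print(ctrl.sign_off())
```

```text
[-0.0011 -0.001   0.0001 -0.0003 -0.0022 -0.001 ]
the job is handed in; nothing more can be done
None
```

I pulled the damaged caster out of the near right post and held it in front of the bench camera, then handed the job in at about 14 s of the 35 s. I got its lean by pressing the stem against the outside of its own post, because the moves cannot tilt the tool.

**Position:** the grip point is about 149 mm in front of the estimated lens and within 1 mm of its axis across and up. The wheel's middle may sit a few millimetres off the grip point, and my lens position is good to about 5 mm.

**Orientation:** the broken side with the white hub faces the lens. The stem leans about 15°, leaving about 1° error on the facing direction and 3° on stem-down, part of it a slight roll of the tool.

**Disagreements:** the three fits of the camera tilt gave 15°, 15° and 18°. A rough depth slope of the stem gave only about 8° of lean, against about 15° from the picture outlines. The worst pairing of these still leaves an error of about 10°, inside the 17° allowed.

**Stillness and surroundings:** the joints were still at sign-off and the jaws were closed on the caster. The difference picture from the scene camera showed only the arm, shadows and the emptied post changed. `ctrl.sign_off()` gave no verdict.

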